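# Hold a square seal unit home in the bonding jig

### The arm

A 6-joint arm with a two-finger parallel gripper is mounted at the origin on the work surface. World frame = base frame: x ahead of the robot, y to its left, z up, the work surface at z = 0. Lengths are in m, angles in rad, forces in N, time in s.
With the tool pointing down it reaches from about 0.3 to 0.875 m from the base axis. Payload 6.4 kg.
Tool frame: the origin (TCP) lies midway between the tips of the shut fingers; the grasp point (between the pads) lies 19 mm behind it; y points along the fingers, x is the direction in which the jaws open and shut, and the axes are right-handed (so a half turn about y gives the same grasp; the last joint's range is limited). The gripper opens to 85 mm and grips with 20 to 120 N. Pads are 22 mm wide; open, the fingers measure 114 mm over their backs; the gripper's body (76 mm by 85 mm) begins 54 mm behind the grasp point. The pads swing forward as they close: fully open they stand 13 mm farther back than shut.
Start: joints at [-1.514, 0.181, 1.607, -0, 1.354, -0.206], TCP at [0.149, -0.555, 0.211] pointing down, gripper open.
Joint ranges: [-2.99, 2.99], [-0.89, 2.07], [0.3, 2.58], [-1.14, 4.28], [0, 2.63], [-3.12, 3.12]. Speed limits (rad/s): [2.57, 2.57, 3.01, 3.14, 3.14, 3.14].

### API

Orientations are given as a unit quaternion [w, x, y, z].
In Python, from bench import ctrl gives the robot as it stands.
- The arm moves only by the tool step_arm, never from a script. Its argument "commands" is a list of rows, each a list of 7 numbers: the turn, a rotation vector about the tool's x, y, z in units of 6 degrees (1.0 is 6 degrees), then the shift along the tool's x, y, z in units of 30 mm (1.0 is 30 mm), then the opening, from 0 (shut) to 1 (fully open). A call has 1 to 10 rows; each row shifts and turns the commanded pose from where the row before left it, along the tool's axes as they then stand; what a row does not reach is not made up. A row lasts 1/10 s, in which the tool goes at most 50 mm and 8.59 degrees, less where a joint would pass 70% of its speed; a pose out of reach is approached as far as the arm can. A call with a number of a shift or a turn outside -1 to 1 is refused whole. A call with a gripper value outside its range is refused whole. The fingers move at their own pace and stop on an object; the grip force is fixed at half the most. Time passes only in rows, so rows that do not move let the fingers close. It gives the time, the measured TCP pose, the force and the opening at its end, in the units of the state.
- ctrl.get_obs(): the state, without advancing time (a new reading comes with each control period).
- ctrl.camera(name): name is "scene" or "top"; returns (picture, depth): 420x560x3 uint8, blue, green, red; 420x560 float32, m along the optical axis (not along the pixel's ray), 0 where there is no reading.
- ctrl.get_calibration(name): a dict with "intrinsics" (3x3 intrinsics, pixels), "R" (3x3) and "t" (3): a world point X has camera coordinates R X + t. Camera axes: x right, y down, z forward; pixel columns grow to the right and rows downward; lengths in m; the calibration is good to about 2 mm. A picture is of the moment at which its call begins. get_calibration takes no time and is no camera call.
- ctrl.hand_in(): hands the job in, once; it reports no verdict.
Trained networks look in the newest picture that a camera, given by its name, has taken for a name from the list of things; names that differ only in an ending like _2 or _b are one class to them, and where a whole thing is asked for, a point or a joint stands for the part that bears it (a point fixed in the world has none). Each returns a list of dicts, best first, with "p" (0 to 1); they miss things now and then, are a little off and sometimes report something else, mostly with a low value. They report only what shows in the picture. A call takes as long as a camera call. They do not tell look-alikes from the thing itself.
- ctrl.boxes_of(thing, camera): "point" ([x, y, z] in m, in the coordinates of the camera as it stood for that picture, good to about 4 mm: the middle of the surface that is visible of it).
- ctrl.silhouettes(thing, camera): "pixels" (420x560 bool, what is visible of it).
The state is a dict: "time_s": time; "q": joint angles; "dq": joint speeds; "joint_efforts": joint torques, N m; "eef_pos": TCP position; "eef_rot": TCP orientation; "wrist_force": force on the tool from outside, world axes, zero at the start; "torque": the same for the moment, N m; "opening": opening from 0.0 (shut) to 1.0 (fully open).
Only numpy, scipy, OpenCV 4.12 (cv2) and the standard library are available. Lean on these libraries where they do the work, as an engineer would, in place of code of your own. Each camera call takes 0.05 s, during which the arm holds its last target.

### The job

Grip the hex nut on the bonding jig and turn it clockwise, about a quarter turn, until the clamp finger that crosses the jig's corner is swung clear. Then put the square seal unit flat in that corner and push it home without ramming it, its sides flush against both steel stops at once. Finish while still gripping it and pushing it firmly against both stops (do not let go), and leave the round seal units and everything else on the table where they are.

Things in the scene. Friction and masses are not known exactly. Their poses are not given: they have to be found in the camera images.
- jig: fixed aluminium base plate 170 x 150 x 10 mm lying on the table, turned up to 0.35 rad. Origin: centre of its underside; x and y along its 170 and 150 mm sides, z up; the plate's top is at z = 10 mm.
- corner (a point): the corner to fill: the point on the plate's top where the planes of the two stops' inner faces meet, at jig (30, 25, 10) mm; axes parallel to the jig's. The seat is on its -x, -y side: the square unit sits home with its centre at (-33, -33) mm from here.
- stop_x: fixed rigid dark steel bar, 75 mm along jig y, 12 mm thick, 16 mm high above the plate. Origin at the corner point; its inner face is the plane x = 0 and looks to jig -x; the bar runs from the corner to y = -75 mm.
- stop_y: the other fixed rigid dark steel bar, 12 mm thick, 16 mm high. Origin at the corner point; its inner face is the plane y = 0 and looks to jig -y; the bar runs from x = -75 to +12 mm.
- nut_foot (a point): steel hex nut 30 mm across flats, 30 mm tall, captive on an upright axis at jig (52, 47) mm, outside the two stops. This point: centre of its underside, 43 mm above the table, 6 mm above the top of the clamp finger; z up. Its x axis points along the clamp finger; its flats face x and every 60 degrees from it.
- nut (a joint): turn of nut and clamp finger together, in rad: 0 = the finger points from the nut's axis diagonally inward over the corner (towards jig -x, -y); grows clockwise seen from above; end stop at 1.57, where the finger points to jig -x, +y, clear of the seat. Starts between 0 and 0.3; held only by friction (about 0.08 N m). The finger is a plain steel bar 62 mm long from the axis, 16 mm wide, lying 31 to 37 mm above the table.
- unit: loose square seal unit, about 0.18 kg: dark red square flange 66 x 66 x 20 mm with a cream square boss 40 x 40 mm on its middle, from 20 to 50 mm above its underside (grip the boss). Origin: centre of its underside, z up, x and y along its sides. Starts flat on the table in any one of four places beside the jig, the others held by round units; it may sit in the jig any of its four ways round. Sliding on plate and stops it drags with a friction of 0.5 to 0.75.
- round_a: loose round seal unit of the same materials, not wanted: flange 66 mm across, 14 mm high, ring 52 mm across to 26 mm. Origin: centre of its underside.
- round_b: loose round seal unit of the same materials, not wanted: flange 66 mm across, 14 mm high, ring 52 mm across to 26 mm. Origin: centre of its underside.
- round_c: loose round seal unit of the same materials, not wanted: flange 66 mm across, 14 mm high, ring 52 mm across to 26 mm. Origin: centre of its underside.
- label_roll: upright roll of label paper, 84 mm across, 50 mm high; bystander. Origin: centre of its underside.
- glue: white bottle 48 mm across, 120 mm high; bystander. Origin: centre of its underside.
- driver: screwdriver lying on the near side of the table; bystander. Origin on its shaft's line.
- spanner: wrench lying on the far side of the table; bystander. Origin near its middle.
Not all that is in view belongs to the job. Leave any pink or yellow look-alike of the unit alone.

How it is judged:
On the way:
1. the nut, gripped by the fingers, has swung the clamp finger clear (turned past 1.2 rad) (value of joint nut above 1.2 rad and contact force between the fingers and nut above 0.5 N), for 0.1 s.
At the end, for the whole second after the job is handed in: Clamp joint above 1.15 rad; the square unit flat on the plate (2.5 mm, 0.06 rad), square to the stops (0.06 rad), its centre 33 mm from each stop within 2.5 mm, at rest, pressed on each stop with over 1.5 N and still held by the fingers (over 2 N), through the last second (value of joint nut above 1.15 rad and x of unit in the frame of corner between -0.0355 and -0.0305 m and y of unit in the frame of corner between -0.0355 and -0.0305 m and z of unit in the frame of corner between -0.003 and 0.0025 m and (angle between the x axis of unit and the x axis of jig, either way round below 0.06 rad or angle between the x axis of unit and the y axis of jig, either way round below 0.06 rad) and angle between unit's own z axis and vertical below 0.06 rad and linear speed of unit below 0.01 m/s and contact force between unit and stop_x above 1.5 N and contact force between unit and stop_y above 1.5 N and contact force between the fingers and unit above 2 N); the arm keeps its last pose, push and grip.
It fails at once if a bystander is moved by more than 30 mm (distance of any of round_a, round_b, round_c, label_roll, glue, driver, spanner from where it was at the start of the episode above 0.03 m).
It fails at once if the unit is rammed against a stop with more than 70 N (contact force between unit and stop_x above 70 N or contact force between unit and stop_y above 70 N).
It also fails if it takes over 72 s, if anything falls off the work surface, if the arm or the gripper's body presses on something with over 40 N, if the wrist force passes 120 N, or if a joint passes its speed limit or range.

## Working session

There is one attempt and no reset: what is moved stays moved. The work goes in short steps, Python scripts to look and compute and a tool call to move; the robot and the scene stay as the last step left them, time stands still between calls to the robot, and variables do not carry over. Pictures are saved under pics/ and viewed, and the job is handed in when it is done.

Besides the shell and the picture viewer there is one more tool, called after "Request:" by a JSON object that holds its "api" and its "payload", one argument or row to a line. step_arm: Moves the arm, as the interface text tells. Its arguments: {"type":"object","properties":{"commands":{"type":"array"}},"required":["commands"]}

```bash
ls; mkdir -p pics; python3 - <<'E'
from bench import ctrl
import cv2
o=ctrl.get_obs()
for k,v in o.items(): print(k,v)
for n in("scene","top"):
    im,d=ctrl.camera(n); cv2.imwrite(f"pics/{n}0.png",im)
    c=ctrl.get_calibration(n); print(n,c)
E
```

```text
pics
time_s 0.0
q [-1.51428019e+00  1.81532731e-01  1.60800789e+00 -2.83472128e-05
  1.35386555e+00 -2.06265301e-01]
dq [-0.00158232 -0.00053412 -0.00209109 -0.00212505 -0.00247751 -0.00210062]
joint_efforts [ 4.13415901e-04 -4.44865537e+01 -3.51336658e+01 -2.30826645e-04
  9.11877549e-03 -1.82320906e-05]
eef_pos [ 0.14935802 -0.55463137  0.21018896]
eef_rot [ 0.56167755 -0.56071827  0.43060754 -0.42975632]
wrist_force [ 0.29964981 -0.71333873 -0.71476158]
torque [-0.00247542 -0.01780675 -0.03233332]
opening 0.9967312164991532
scene {'intrinsics': array([[483.92426327,   0.        , 288.4344671 ],
       [  0.        , 483.92426327, 211.19319472],
       [  0.        ,   0.        ,   1.        ]]), 'R': array([[ 0.61386911,  0.78938437,  0.00608568],
       [ 0.62895489, -0.48442238, -0.6080713 ],
       [-0.47705394,  0.37710381, -0.79385909]]), 't': array([-0.27376714, -0.33396974,  1.50977603])}
top {'intrinsics': array([[527.76479916,   0.        , 279.98782958],
       [  0.        , 527.76479916, 204.27450977],
       [  0.        ,   0.        ,   1.        ]]), 'R': array([[-0.02224785, -0.99972151, -0.00787041],
       [-0.9830179 ,  0.02330913, -0.18202333],
       [ 0.18215609,  0.00368713, -0.98326271]]), 't': array([-0.06650258,  0.56606606,  1.29706648])}
```

View pics/scene0.png

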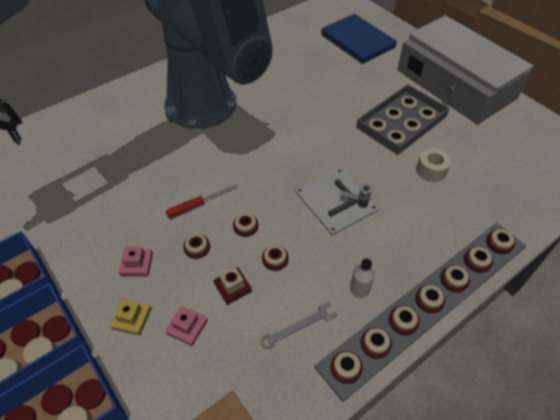

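View pics/top0.png

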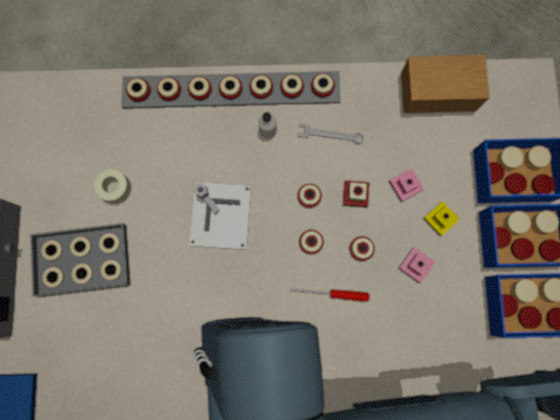

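```bash
cat > h.py <<'E'
import numpy as np,cv2
from bench import ctrl
def cal(n):
    c=ctrl.get_calibration(n); return c["intrinsics"],c["R"],c["t"]
def cloud(n,d):
    K,R,t=cal(n); v,u=np.indices(d.shape)
    P=np.stack([(u-K[0,2])/K[0,0]*d,(v-K[1,2])/K[1,1]*d,d],-1)
    return (P-t)@R   # world
def toworld(n,p):
    K,R,t=cal(n); return R.T@(np.array(p)-t)
def onplane(n,uv,z):
    K,R,t=cal(n); uv=np.atleast_2d(uv).astype(float)
    r=np.c_[(uv[:,0]-K[0,2])/K[0,0],(uv[:,1]-K[1,2])/K[1,1],np.ones(len(uv))]@R
    c=-R.T@t; s=(z-c[2])/r[:,2]; return c+r*s[:,None]
def proj(n,X):
    K,R,t=cal(n); p=(np.atleast_2d(X)@R.T+t)@K.T; return p[:,:2]/p[:,2:]
E
python3 - <<'E'
from h import *
ims={}
for n in("top","scene"):
    im,d=ctrl.camera(n); np.save(f"d_{n}.npy",d); cv2.imwrite(f"im_{n}.png",im)
    P=cloud(n,d)
    for th in ("jig","unit","nut_foot","stop_x","stop_y","nut"):
        try:
            s=ctrl.silhouettes(th,n)
        except Exception as e: print(th,e); continue
        for i,q in enumerate(s[:3]):
            m=q["pixels"]; pts=P[m&(d>0)]
            r=cv2.minAreaRect(np.argwhere(m)[:,::-1].astype(np.float32))
            print(n,th,i,round(q["p"],2),m.sum(),np.round(np.median(pts,0),4),np.round(r[0],1),np.round(r[1],1),round(r[2],1))
            np.save(f"m_{n}_{th}_{i}.npy",m)
print(ctrl.get_obs()["time_s"])
E
```

```text
top jig 0 0.67 3263 [0.5426 0.0765 0.0104] [219.9 215.3] [57.6 64.3] 4.1
top unit 0 0.82 666 [ 0.5904 -0.2737  0.0233] [355. 194.] [26. 26.] 90.0
top unit 1 0.8 712 [ 0.4035 -0.419   0.0234] [415.8 264.8] [27.3 26.5] 35.5
top unit 2 0.73 697 [ 0.5208 -0.4915  0.0235] [440.5 218.3] [26.7 26.7] 47.5
top nut_foot 0 0.73 253 [0.5919 0.113  0.0649] [207.3 197.3] [31.8 12.7] 45.0
top stop_x 0 0.72 144 [0.5357 0.1114 0.0253] [206.7 218.1] [ 5.6 26.2] 5.7
top stop_x 1 0.49 461 [ 0.5919 -0.153   0.0242] [308.  195.5] [23. 22.] 90.0
top stop_y 0 0.72 144 [0.5357 0.1114 0.0253] [206.7 218.1] [ 5.6 26.2] 5.7
top stop_y 1 0.49 461 [ 0.5919 -0.153   0.0242] [308.  195.5] [23. 22.] 90.0
top nut 0 0.54 257 [0.5919 0.1137 0.0649] [207. 197.] [32.5 12.7] 45.0
scene jig 0 0.58 2807 [0.557  0.075  0.0104] [338.5 199.4] [57.1 69.1] 62.1
scene jig 1 0.39 913 [0.6349 0.3441 0.044 ] [433.2 164.6] [31.3 34. ] 26.6
scene jig 2 0.16 335 [ 0.3409 -0.249   0.0225] [185.5 206.8] [ 9.3 40.9] 68.2
scene unit 0 0.98 824 [ 0.4181 -0.4286  0.0241] [135.2 262. ] [29.8 31.5] 8.1
scene unit 1 0.9 1035 [ 0.6288 -0.417   0.0228] [186.4 325.4] [31.7 35.5] 31.4
scene unit 2 0.84 933 [ 0.6094 -0.2869  0.0225] [232.  285.3] [31.3 32.1] 61.4
scene nut_foot 0 0.87 370 [0.5992 0.1096 0.0438] [356.4 190.7] [30.2 20.1] 15.9
scene stop_x 0 0.49 164 [0.5867 0.059  0.0249] [340.6 207.8] [ 6.2 27.3] 60.9
scene stop_x 1 0.49 114 [0.5338 0.108  0.0243] [346.  191.5] [30.4  6.4] 45.0
scene stop_x 2 0.22 990 [0.6344 0.3454 0.0405] [432.8 165. ] [32.7 34.4] 21.8
scene stop_y 0 0.49 164 [0.5867 0.059  0.0249] [340.6 207.8] [ 6.2 27.3] 60.9
scene stop_y 1 0.49 114 [0.5338 0.108  0.0243] [346.  191.5] [30.4  6.4] 45.0
scene stop_y 2 0.22 990 [0.6344 0.3454 0.0405] [432.8 165. ] [32.7 34.4] 21.8
scene nut 0 0.73 322 [0.6028 0.1086 0.0522] [356.4 191. ] [29.5 19.6] 17.5
0.8
```

```bash
python3 - <<'E'
import cv2,numpy as np
a=cv2.imread("im_top.png");b=cv2.imread("im_scene.png")
A=cv2.resize(a[165:265,170:270],(800,800),interpolation=cv2.INTER_CUBIC)[:600]
cv2.imwrite("pics/zt.png",A)
cv2.imwrite("pics/zs.png",cv2.resize(b[155:245,285:395],None,fx=6,fy=6,interpolation=cv2.INTER_CUBIC))
cv2.imwrite("pics/zu.png",np.hstack([cv2.resize(a[165:215,330:380],(400,400),interpolation=cv2.INTER_CUBIC),cv2.resize(b[255:305,208:258],(400,400),interpolation=cv2.INTER_CUBIC)]))
E
```

```text
(no output)
```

View pics/zt.png

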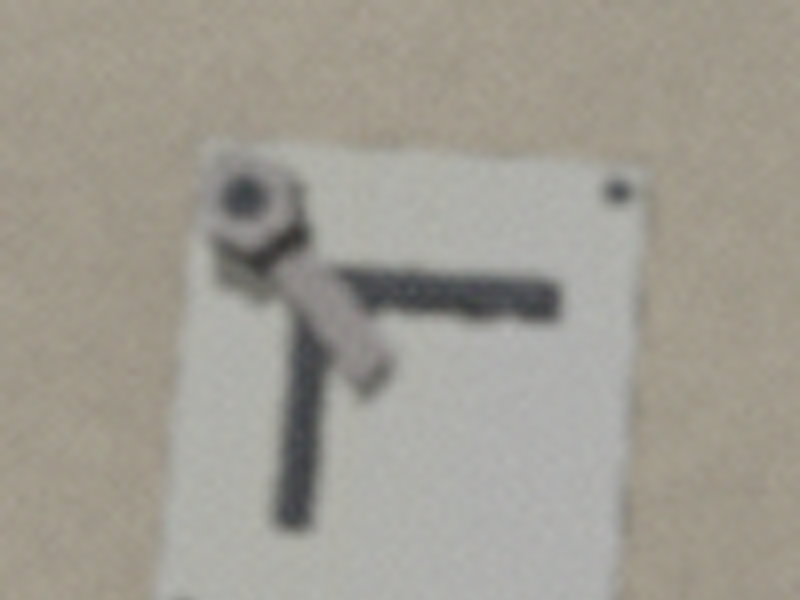

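View pics/zs.png

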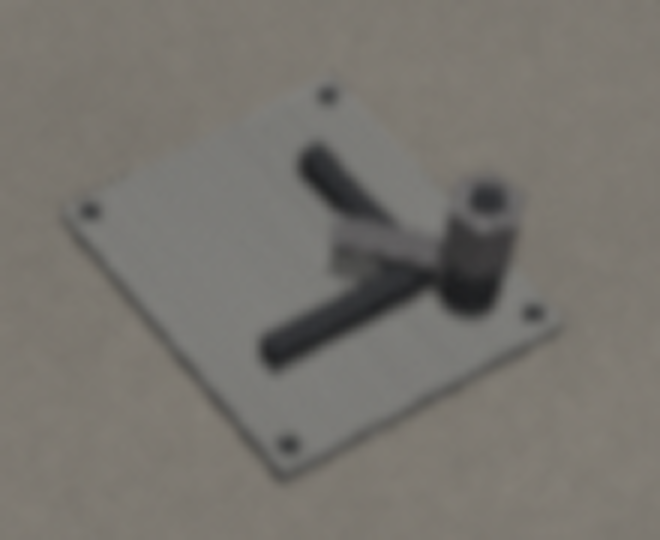

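View pics/zu.png

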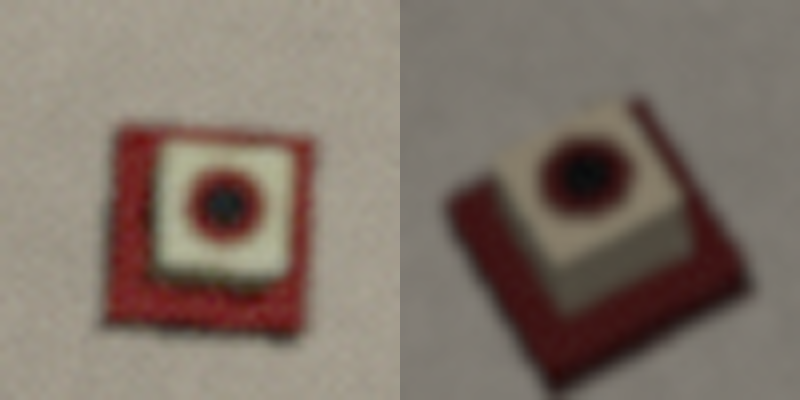

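```bash
cat > fit.py <<'E'
from h import *
from scipy.optimize import minimize
S=8
def box(x0,x1,y0,y1,z0,z1): return np.array([[x,y,z] for x in(x0,x1) for y in(y0,y1) for z in(z0,z1)])
def rz(a): c,s=np.cos(a),np.sin(a); return np.array([[c,-s,0],[s,c,0],[0,0,1]])
def hullmask(n,parts,p,org,shape):
    M=np.zeros((shape[0]*S,shape[1]*S),np.uint8)
    for b in parts:
        uv=proj(n,b@rz(p[2]).T+[p[0],p[1],0])
        uv=(uv-org+0.5)*S-0.5
        cv2.fillConvexPoly(M,cv2.convexHull(np.round(uv*16).astype(np.int32)),255,shift=4)
    return cv2.resize(M,(shape[1],shape[0]),interpolation=cv2.INTER_AREA)/255.
def fit(n,mask,parts,p0):
    ys,xs=np.nonzero(mask); x0,x1,y0,y1=xs.min()-8,xs.max()+9,ys.min()-8,ys.max()+9
    m=mask[y0:y1,x0:x1].astype(float)
    f=lambda p:np.sum((hullmask(n,parts,p,np.array([x0,y0]),m.shape)-m)**2)
    r=minimize(f,p0,method="Nelder-Mead",options=dict(initial_simplex=[p0]+[np.add(p0,d) for d in([.008,0,0],[0,.008,0],[0,0,.1])],xatol=1e-4,fatol=.01))
    return r.x,r.fun
hexa=np.array([[17.32*np.cos(a),17.32*np.sin(a),z] for a in np.arange(6)*np.pi/3 for z in(10,73)])*1e-3+[.052,.047,0]
jig=[box(-.085,.085,-.075,.075,0,.010),hexa]
unit=[box(-.033,.033,-.033,.033,0,.02),box(-.02,.02,-.02,.02,.02,.05)]
E
python3 - <<'E'
from fit import *
from scipy.ndimage import binary_fill_holes
for n in("top","scene"):
    im=cv2.imread(f"im_{n}.png"); d=np.load(f"d_{n}.npy")
    m=np.load(f"m_{n}_jig_0.npy")
    nn=np.load(f"m_{n}_nut_foot_0.npy")
    print(n,"jig",fit(n,binary_fill_holes(m|nn),jig,[.54,.075,-.06]))
    m=np.load(f"m_{n}_unit_{0 if n=='top' else 2}.npy")
    print(n,"unit",fit(n,m,unit,[.59,-.28,-.06]))
    hsv=cv2.cvtColor(im,cv2.COLOR_BGR2HSV)
    # colour mask of unit: red flange or boss (hull)
    c=proj(n,[.595,-.28,.02])[0].astype(int)
    r=((hsv[...,1]>110)&((hsv[...,0]<12)|(hsv[...,0]>168))).astype(np.uint8)
    k=np.zeros_like(r); k[c[1]-22:c[1]+22,c[0]-22:c[0]+22]=1; r&=k
    h=cv2.convexHull(np.argwhere(r)[:,::-1].astype(np.int32)); M=np.zeros_like(r); cv2.fillConvexPoly(M,h,1)
    print(n,"unit col",r.sum(),M.sum(),fit(n,M|(m),unit,[.59,-.28,-.06]))
E
```

```text
top jig (array([ 0.54770506,  0.07960176, -0.09222831]), np.float64(95.56625913110342))
top unit (array([ 0.59555399, -0.27746626, -0.11085525]), np.float64(16.275893886966553))
top unit col 310 614 (array([ 0.59558253, -0.27772544, -0.10896692]), np.float64(13.03849288735102))
scene jig (array([ 0.54814724,  0.07923459, -0.08840439]), np.float64(56.24075355632449))
scene unit (array([ 0.59645159, -0.28088453, -0.08789466]), np.float64(20.723690888119954))
scene unit col 362 706 (array([ 0.59645159, -0.28088453, -0.08789466]), np.float64(20.723690888119954))
```

```bash
python3 - <<'E'
from h import *
from scipy.spatial.transform import Rotation as Ro
o=ctrl.get_obs(); q=o["eef_rot"]; R=Ro.from_quat(q,scalar_first=True).as_matrix(); print(np.round(R,4))
print("xyaw",np.degrees(np.arctan2(R[1,0],R[0,0])))
for yaw,off in((-.0905,(.5479,.0794)),):
    c,s=np.cos(yaw),np.sin(yaw); M=np.array([[c,-s],[s,c]])
    for nm,p in(("nut",(52,47)),("corner",(30,25)),("home",(-3,-8))): print(nm,M@np.array(p)/1e3+off)
n=onplane("top",[[170+243/8-.5,165+195/8-.5]],.073)[0]; print("nut hole top",n)
ns=onplane("scene",[[285+487/6-.5,155+200/6-.5]],.073)[0]; print("scene",ns)
# finger direction: tip corners at z .037
for cam,px in(("top",[[170+375/8,165+355/8]]),("scene",[[285+335/6,155+240/6]])):
    t=onplane(cam,px,.037)[0]; d=t[:2]-np.array([.604,.1215]); print("tip",t,np.hypot(*d),np.degrees(np.arctan2(d[1],d[0])))
# finger direction from depth: points with z .034-.04
for cam in("top","scene"):
    P=cloud(cam,np.load(f"d_{cam}.npy")).reshape(-1,3)
    k=(np.hypot(P[:,0]-.604,P[:,1]-.1215)<.075)&(P[:,2]>.032)&(P[:,2]<.042)&(np.hypot(P[:,0]-.604,P[:,1]-.1215)>.025)
    Q=P[k][:,:2]; v=Q.mean(0)-[.604,.1215]; print(cam,k.sum(),Q.mean(0),np.degrees(np.arctan2(v[1],v[0])))
    k=(np.hypot(P[:,0]-.604,P[:,1]-.1215)<.03)&(P[:,2]>.069); print("nut top",k.sum(),P[k].mean(0) if k.any() else 0)
E
```

```text
[[ 0.2598  0.      0.9657]
 [-0.9657 -0.      0.2598]
 [ 0.     -1.      0.    ]]
xyaw -74.9430335282691
nut [0.60393489 0.12150808]
corner [0.58003664 0.1015864 ]
home [0.54418926 0.07170387]
nut hole top [0.60488145 0.12228786 0.073     ]
scene [0.60278695 0.12219112 0.073     ]
tip [0.55758443 0.08376666 0.037     ] 0.05981813807561508 -140.8907601406859
tip [0.56212555 0.07979481 0.037     ] 0.059099844717366797 -135.11603116999552
top 87 [0.5675328  0.09697419] -146.0774237214011
nut top 119 [0.60226684 0.12259444 0.07422284]
scene 86 [0.57131509 0.09287827] -138.79180152221022
nut top 109 [0.60620453 0.1192791  0.07351758]
```

```bash
python3 - <<'E'
from fit import *
nut=np.array([.604,.122])
for cam,org,sz in(("top",(185,178),50),("scene",(325,165),55)):
    b=cv2.imread(f"im_{cam}.png"); f=400/sz; tiles=[]
    for th in(0.0,0.15):
        im=cv2.resize(b[org[1]:org[1]+sz,org[0]:org[0]+sz],(400,400),interpolation=cv2.INTER_CUBIC)
        im=cv2.convertScaleAbs(im,alpha=1.3)
        a=np.radians(-140.2)-th
        T=lambda pts,ang:np.c_[np.array(pts)[:,:2]@rz(ang)[:2,:2].T+nut,np.array(pts)[:,2]]
        L=[([[.010,-.008,.037],[.062,-.008,.037],[.062,.008,.037],[.010,.008,.037]],a,(0,255,0)),
           ([[.01732*np.cos(k),.01732*np.sin(k),.073] for k in np.arange(6)*np.pi/3+np.pi/6],a,(0,0,255))]
        for z,c in((.026,(255,0,0)),):
            jc=np.array([.58004,.10159]); J=lambda pts:np.c_[np.array(pts)[:,:2]@rz(-.0905)[:2,:2].T+jc,np.array(pts)[:,2]]
            for q in([[0,-.075,z],[.012,-.075,z],[.012,.0,z],[0,0,z]],[[0,0,z],[-.075,0,z],[-.075,.012,z],[0,.012,z]]):
                cv2.polylines(im,[np.int32((proj(cam,J(q))-org+.5)*f)],True,c,1)
        for p,an,c in L: cv2.polylines(im,[np.int32((proj(cam,T(p,an))-org+.5)*f)],True,c,1)
        tiles.append(im)
    cv2.imwrite(f"pics/ov_{cam}.png",np.hstack(tiles))
E
```

```text
(no output)
```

View pics/ov_top.png

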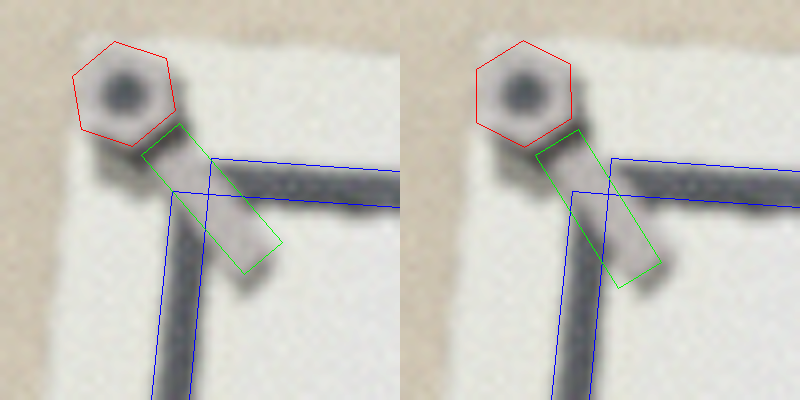

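View pics/ov_scene.png

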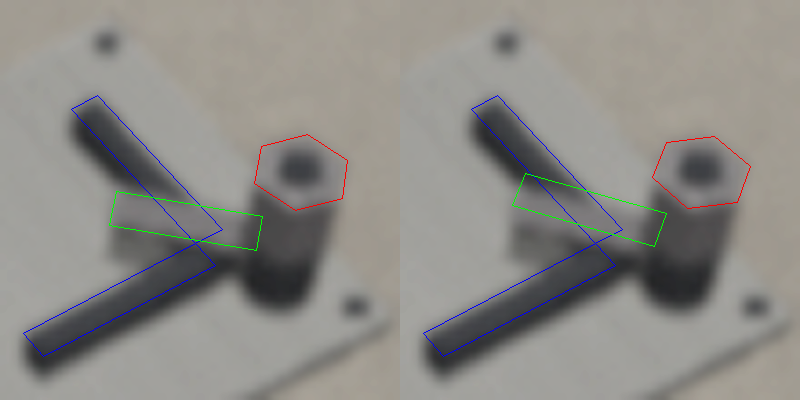

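Request:
{"api": "step_arm", "payload": {
  "commands": [
    [0,0,0,-0.85,0,0.98,1],
    [0,0,0,-0.85,0,0.98,1],
    [0,0,0,-0.85,0,0.98,1],
    [0,0,0,-0.85,0,0.98,1],
    [0,0,0,-0.85,0,0.98,1],
    [0,0,0,-0.85,0,0.98,1],
    [0,0,0,-0.85,0,0.98,1],
    [0,0,0,-0.85,0,0.98,1],
    [0,0,0,-0.85,0,0.98,1],
    [0,0,0,-0.85,0,0.98,1]
  ]
}}

```text
time_s: 1.8
eef_pos: [0.3678, -0.2313, 0.2114]
eef_rot: [-0.561, 0.561, -0.43, 0.431]
wrist_force: [1.2, -0.4, 0.2]
opening: 0.999
```

Request:
{"api": "step_arm", "payload": {
  "commands": [
    [0,0,0,-0.85,0,0.98,1],
    [0,0,0,-0.85,0,0.98,1],
    [0,0,0,-0.85,0,0.98,1],
    [0,0,0,-0.85,0,0.98,1],
    [0,0,0,-0.85,0,0.98,1],
    [0,0,0,-0.85,0,0.98,1],
    [0,0,0,-0.85,0,0.98,1],
    [0,0,0,-0.85,0,0.98,1],
    [0,0,0,-0.85,0,0.98,1],
    [0,0,0,-0.85,0,0.98,1]
  ]
}}

```text
time_s: 2.8
eef_pos: [0.5855, 0.0916, 0.2111]
eef_rot: [0.561, -0.561, 0.43, -0.43]
wrist_force: [-0.3, -0.8, -0.7]
opening: 1.002
```

Request:
{"api": "step_arm", "payload": {
  "commands": [
    [0,-1,0,0,0,0,1],
    [0,-1,0,0,0,0,1],
    [0,-1,0,0,0,0,1],
    [0,-1,0,0,0,0,1],
    [0,-1,0,0,0,0,1],
    [0,-1,0,0,0,0,1],
    [0,-1,0,0,0,0,1],
    [0,-1,0,0,0,0,1],
    [0,-1,0,0,0,0,1],
    [0,-1,0,0,0,0,1]
  ]
}}

```text
time_s: 3.8
eef_pos: [0.5847, 0.09, 0.2111]
eef_rot: [0.701, -0.701, 0.09, -0.09]
wrist_force: [-0.3, -0.8, 0.2]
opening: 0.996
```

Request:
{"api": "step_arm", "payload": {
  "commands": [
    [0,-1,0,0,0,0,1],
    [0,-1,0,0,0,0,1],
    [0,-1,0,0,0,0,1],
    [0,-1,0,0,0,0,1],
    [0,-1,0,0,0,0,1],
    [0,-1,0,0,0,0,1],
    [0,-1,0,0,0,0,1],
    [0,-1,0,0,0,0,1],
    [0,-0.8,0,0,0,0,1],
    [0,0,0,0,0,0,1]
  ]
}}

```text
time_s: 4.8
eef_pos: [0.5847, 0.09, 0.2111]
eef_rot: [0.669, -0.669, -0.23, 0.23]
wrist_force: [0.2, 0.3, 0.9]
opening: 0.999
```

```bash
cat > st.py <<'E'
import sys
from h import *
from scipy.spatial.transform import Rotation as Ro
def st(target=None,yaw=None):
    o=ctrl.get_obs(); R=Ro.from_quat(o["eef_rot"],scalar_first=True).as_matrix()
    print("t",round(o["time_s"],2),"pos",np.round(o["eef_pos"],4),"xyaw",round(np.degrees(np.arctan2(R[1,0],R[0,0])),2),"down",np.round(R[:,1],3),"q",np.round(o["q"],2),"F",np.round(o["wrist_force"],1),"T",np.round(o["torque"],2),"open",round(o["opening"],3))
    if target is not None: print("tool shift units",np.round(R.T@(np.array(target)-o["eef_pos"])/.03,3))
    if yaw is not None: print("turn y units",((np.degrees(np.arctan2(R[1,0],R[0,0]))-yaw+180)%360-180)/6)
if __name__=="__main__":
    a=[float(x) for x in sys.argv[1:]]; st(a[:3] if len(a)>=3 else None,a[3] if len(a)>3 else None)
E
python3 st.py .604 .122 .21 38
```

```text
t 4.8 pos [0.5847 0.09   0.2111] xyaw 37.9 down [-0.  0. -1.] q [-0.05  0.22  1.56  0.    1.36 -0.71] F [0.2 0.3 0.9] T [0.06 0.04 0.01] open 0.999
tool shift units [1.163 0.036 0.447]
turn y units -0.017086525323932733
```

Request:
{"api": "step_arm", "payload": {
  "commands": [
    [0,0,0,0.6,0,0.23,1],
    [0,0,0,0.563,0.036,0.217,1],
    [0,0,0,0,1,0,1],
    [0,0,0,0,1,0,1],
    [0,0,0,0,1,0,1],
    [0,0,0,0,1,0,1],
    [0,0,0,0,0.5,0,1],
    [0,0,0,0,0.5,0,1],
    [0,0,0,0,0,0,1]
  ]
}}

```text
time_s: 5.7
eef_pos: [0.6029, 0.1219, 0.0583]
eef_rot: [0.669, -0.669, -0.228, 0.23]
wrist_force: [-0.8, -0.3, 0.3]
opening: 1.004
```

```bash
python3 - <<'E'
from h import *
from st import st
st((.604,.122,.045),38)
a,_=ctrl.camera("top"); b,_=ctrl.camera("scene")
cv2.imwrite("pics/n1.png",np.hstack([cv2.resize(a[165:245,160:240],(400,400),interpolation=cv2.INTER_CUBIC),cv2.resize(b[140:220,315:395],(400,400),interpolation=cv2.INTER_CUBIC)]))
E
```

```text
t 5.7 pos [0.6029 0.1219 0.0583] xyaw 37.81 down [-0.003  0.    -1.   ] q [ 0.01  0.44  1.61  0.    1.1  -0.65] F [-0.8 -0.3  0.3] T [0.04 0.03 0.01] open 1.004
tool shift units [ 0.031  0.443 -0.021]
turn y units -0.03225701350191912
```

View pics/n1.png

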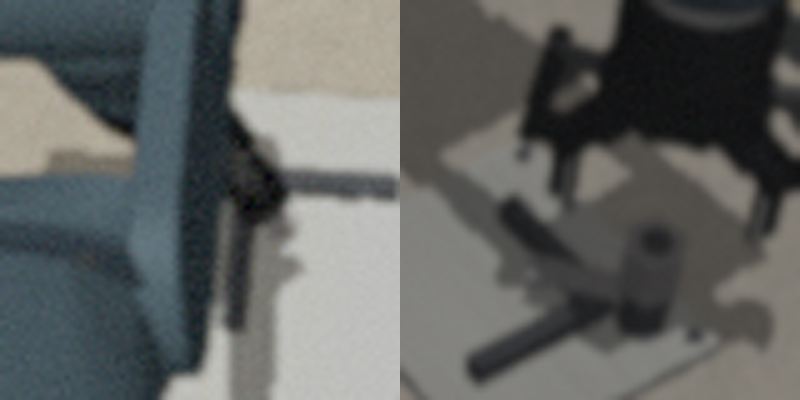

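Request:
{"api": "step_arm", "payload": {
  "commands": [
    [0,0,0,0.03,0.44,-0.02,1],
    [0,0,0,0,0,0,1],
    [0,0,0,0,0,0,0],
    [0,0,0,0,0,0,0],
    [0,0,0,0,0,0,0],
    [0,0,0,0,0,0,0],
    [0,0,0,0,0,0,0],
    [0,0,0,0,0,0,0],
    [0,0,0,0,0,0,0],
    [0,0,0,0,0,0,0]
  ]
}}

```text
time_s: 6.8
eef_pos: [0.6054, 0.1221, 0.0475]
eef_rot: [-0.669, 0.669, 0.23, -0.229]
wrist_force: [-1.8, 0.8, 5.1]
opening: 0.322
```

```bash
python3 st.py .604 .122 .045 38
```

```text
t 6.8 pos [0.6054 0.1221 0.0475] xyaw 37.86 down [ 0.001  0.    -1.   ] q [ 0.01  0.46  1.61  0.    1.07 -0.65] F [-1.8  0.8  5.1] T [ 0.03  0.32 -0.  ] open 0.322
tool shift units [-0.04   0.084  0.027]
turn y units -0.02371203173348609
```

Request:
{"api": "step_arm", "payload": {
  "commands": [
    [0,0,0,0,0,0,0],
    [0,0,0,0,0,0,0],
    [0,0.5,0,0,0,0,0],
    [0,0.7,0,0,0,0,0],
    [0,0.7,0,0,0,0,0],
    [0,0.7,0,0,0,0,0]
  ]
}}

```text
time_s: 7.4
eef_pos: [0.6054, 0.1221, 0.0475]
eef_rot: [-0.694, 0.694, 0.136, -0.135]
wrist_force: [-1.8, -0.0, 5.6]
opening: 0.32
```

```bash
python3 st.py .604 .122 .045 38
```

```text
t 7.4 pos [0.6054 0.1221 0.0475] xyaw 22.1 down [ 0.001 -0.    -1.   ] q [ 0.01  0.46  1.61 -0.    1.07 -0.38] F [-1.8 -0.   5.6] T [0.01 0.34 0.09] open 0.32
tool shift units [-0.046  0.085  0.015]
turn y units -2.6495391998973097
```

Request:
{"api": "step_arm", "payload": {
  "commands": [
    [0,1,0,0,0,0,0],
    [0,1,0,0,0,0,0],
    [0,1,0,0,0,0,0],
    [0,1,0,0,0,0,0],
    [0,1,0,0,0,0,0],
    [0,1,0,0,0,0,0],
    [0,1,0,0,0,0,0],
    [0,1,0,0,0,0,0],
    [0,1,0,0,0,0,0],
    [0,0.6,0,0,0,0,0]
  ]
}}

```text
time_s: 8.4
eef_pos: [0.6054, 0.1221, 0.0475]
eef_rot: [0.673, -0.673, 0.216, -0.216]
wrist_force: [-1.9, -0.3, 6.1]
opening: 0.324
```

Request:
{"api": "step_arm", "payload": {
  "commands": [
    [0,0.5,0,0,0,0,0],
    [0,0.5,0,0,0,0,0],
    [0,0,0,0,0,0,0],
    [0,0,0,0,0,0,0]
  ]
}}

```text
time_s: 8.8
eef_pos: [0.6054, 0.1221, 0.0475]
eef_rot: [0.662, -0.661, 0.249, -0.25]
wrist_force: [-3.0, -0.4, 6.4]
opening: 0.324
```

```bash
python3 - <<'E'
from h import *
from st import st
st((.604,.122,.045),38)
b,_=ctrl.camera("scene")
cv2.imwrite("pics/n2.png",cv2.resize(b[130:240,285:395],(600,600),interpolation=cv2.INTER_CUBIC))
E
```

```text
t 8.8 pos [0.6054 0.1221 0.0475] xyaw -41.35 down [ 0.001  0.    -1.   ] q [0.01 0.46 1.61 0.   1.07 0.73] F [-3.  -0.4  6.4] T [ 0.03  0.31 -0.07] open 0.324
tool shift units [-0.034  0.084 -0.034]
turn y units -13.224696387735312
```

View pics/n2.png

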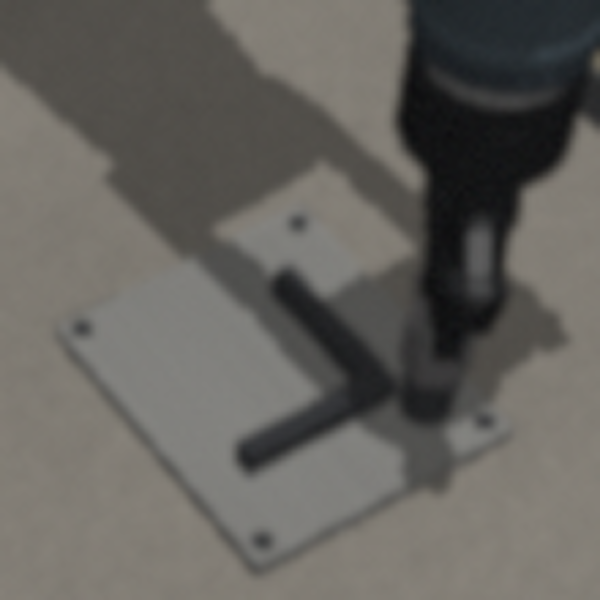

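Request:
{"api": "step_arm", "payload": {
  "commands": [
    [0,0.4,0,0,0,0,0],
    [0,0.3,0,0,0,0,0],
    [0,0,0,0,0,0,0],
    [0,0,0,0,0,0,1],
    [0,0,0,0,0,0,1],
    [0,0,0,0,0,0,1],
    [0,0,0,0,0,0,1],
    [0,0,0,0,0,0,1],
    [0,0,0,0,0,0,1],
    [0,0,0,0,0,0,1]
  ]
}}

```text
time_s: 9.85
eef_pos: [0.6051, 0.1221, 0.0468]
eef_rot: [0.652, -0.652, 0.274, -0.274]
wrist_force: [0.7, -0.6, 0.3]
opening: 1.0
```

Request:
{"api": "step_arm", "payload": {
  "commands": [
    [0,0,0,0,-0.5,0,1],
    [0,0,0,0,-1,0,1],
    [0,0,0,0,-1,0,1],
    [0,0,0,0,-1,0,1],
    [0,0,0,0,-0.8,0,1],
    [0,-1,0,0,0,0,1],
    [0,-1,0,0,0,0,1],
    [0,-1,0,0,0,0,1],
    [0,-1,0,0,0,0,1],
    [0,-1,0,0,0,0,1]
  ]
}}

```text
time_s: 10.85
eef_pos: [0.6053, 0.1221, 0.1772]
eef_rot: [0.701, -0.701, 0.094, -0.095]
wrist_force: [-0.2, -0.4, -1.1]
opening: 1.0
```

Request:
{"api": "step_arm", "payload": {
  "commands": [
    [0,-1,0,0,0,0,1],
    [0,-0.5,0,0,0,0,1],
    [0,0,0,0,0,0,1]
  ]
}}

```text
time_s: 11.15
eef_pos: [0.6054, 0.1221, 0.1771]
eef_rot: [0.706, -0.706, 0.04, -0.041]
wrist_force: [-0.1, 0.0, -0.4]
opening: 1.002
```

```bash
python3 st.py .596 -.279 .13 -5.7
```

```text
t 11.15 pos [0.6054 0.1221 0.1771] xyaw -6.52 down [ 0.001  0.    -1.   ] q [0.01 0.3  1.53 0.   1.31 0.12] F [-0.1  0.  -0.4] T [-0.01 -0.03 -0.01] open 1.002
tool shift units [  1.206   1.569 -13.318]
turn y units -0.1367560828430451
```

Request:
{"api": "step_arm", "payload": {
  "commands": [
    [0,-0.14,0,0.09,0,-0.95,1],
    [0,0,0,0.09,0,-0.95,1],
    [0,0,0,0.09,0,-0.95,1],
    [0,0,0,0.09,0,-0.95,1],
    [0,0,0,0.09,0,-0.95,1],
    [0,0,0,0.09,0,-0.95,1],
    [0,0,0,0.09,0,-0.95,1],
    [0,0,0,0.09,0,-0.95,1],
    [0,0,0,0.09,0,-0.95,1],
    [0,0,0,0.09,0,-0.95,1]
  ]
}}

```text
time_s: 12.15
eef_pos: [0.6033, -0.1654, 0.1767]
eef_rot: [-0.706, 0.706, -0.036, 0.036]
wrist_force: [0.1, 0.6, 0.6]
opening: 0.998
```

Request:
{"api": "step_arm", "payload": {
  "commands": [
    [0,0,0,0.09,0,-0.95,1],
    [0,0,0,0.09,0,-0.95,1],
    [0,0,0,0.09,0,-0.95,1],
    [0,0,0,0.03,0,-0.8,1],
    [0,0,0,0,0,0,1]
  ]
}}

```text
time_s: 12.65
eef_pos: [0.6009, -0.2775, 0.1765]
eef_rot: [-0.706, 0.707, -0.037, 0.037]
wrist_force: [0.3, -0.3, 0.7]
opening: 0.997
```

```bash
python3 - <<'E'
from h import *
from fit import *
from st import st
st((.596,-.279,.1),-5.7)
from scipy.ndimage import binary_fill_holes
for n in("top","scene"):
    a,_=ctrl.camera(n); 
    c=proj(n,[.596,-.279,.03])[0].astype(int)
    cv2.imwrite(f"pics/u_{n}.png",cv2.resize(a[c[1]-40:c[1]+40,c[0]-40:c[0]+40],(480,480),interpolation=cv2.INTER_CUBIC))
    if n=="scene":
        cj=proj(n,[.56,.09,.03])[0].astype(int)
        cv2.imwrite(f"pics/j_{n}.png",cv2.resize(a[cj[1]-40:cj[1]+40,cj[0]-40:cj[0]+40],(480,480),interpolation=cv2.INTER_CUBIC))
        s=ctrl.silhouettes("jig",n)[0]["pixels"]; np.save("mj2.npy",s)
E
```

```text
t 12.65 pos [ 0.6009 -0.2775  0.1765] xyaw -5.99 down [ 0.001 -0.002 -1.   ] q [-0.61  0.4   1.41 -0.    1.34 -0.51] F [ 0.3 -0.3  0.7] T [ 0.   -0.04 -0.01] open 0.997
tool shift units [-0.159  2.551 -0.064]
turn y units -0.0477688915004677
```

View pics/u_scene.png

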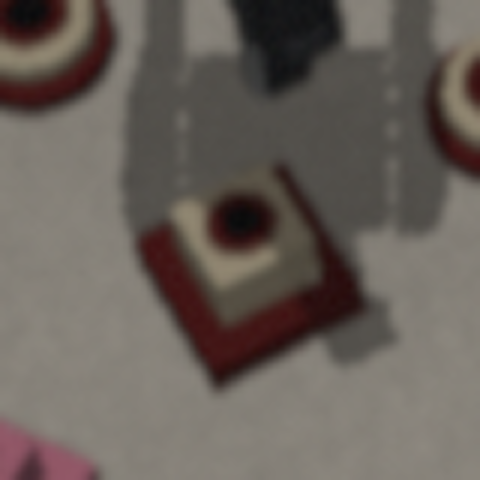

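View pics/j_scene.png

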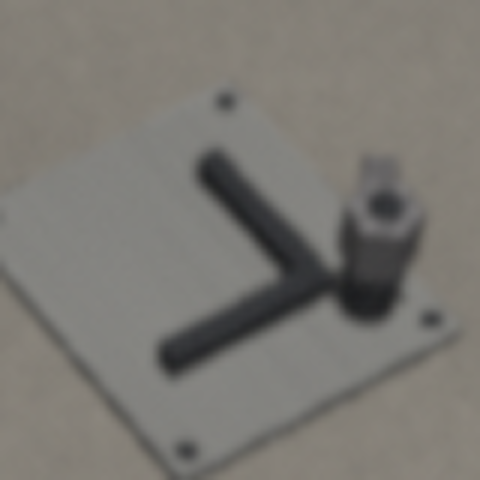

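Request:
{"api": "step_arm", "payload": {
  "commands": [
    [0,-0.05,0,-0.16,0.6,-0.06,1],
    [0,0,0,0,0.8,0,1],
    [0,0,0,0,0.8,0,1],
    [0,0,0,0,0.8,0,1],
    [0,0,0,0,0.8,0,1],
    [0,0,0,0,0.5,0,1],
    [0,0,0,0,0.3,0,1],
    [0,0,0,0,0,0,1]
  ]
}}

```text
time_s: 13.6
eef_pos: [0.5959, -0.2744, 0.0368]
eef_rot: [0.707, -0.706, 0.034, -0.033]
wrist_force: [-0.4, 0.8, -0.0]
opening: 0.998
```

```bash
python3 st.py .596 -.279 .021 -5.7
```

```text
t 13.6 pos [ 0.5959 -0.2744  0.0368] xyaw -5.37 down [-0.002  0.001 -1.   ] q [-0.61  0.55  1.5   0.    1.1  -0.52] F [-0.4  0.8 -0. ] T [-0.02 -0.09  0.01] open 0.998
tool shift units [ 0.018  0.528 -0.153]
turn y units 0.054904858401220245
```

Request:
{"api": "step_arm", "payload": {
  "commands": [
    [0,0.05,0,0.02,0.0,-0.15,1],
    [0,0,0,0,0.28,0,1],
    [0,0,0,0,0.25,0,1],
    [0,0,0,0,0,0,1],
    [0,0,0,0,0,0,1]
  ]
}}

```text
time_s: 14.1
eef_pos: [0.5962, -0.2798, 0.0215]
eef_rot: [0.706, -0.706, 0.035, -0.035]
wrist_force: [0.0, -0.5, 0.1]
opening: 0.997
```

```bash
python3 - <<'E'
from h import *
from st import st
st((.596,-.279,.021),-5.7)
b,_=ctrl.camera("scene"); c=proj("scene",[.596,-.279,.03])[0].astype(int)
cv2.imwrite("pics/u2.png",cv2.resize(b[c[1]-50:c[1]+40,c[0]-45:c[0]+45],(540,540),interpolation=cv2.INTER_CUBIC))
E
```

```text
t 14.1 pos [ 0.5962 -0.2798  0.0215] xyaw -5.71 down [-0.001  0.    -1.   ] q [-0.62  0.57  1.5   0.    1.07 -0.52] F [ 0.  -0.5  0.1] T [-0.05  0.06  0.  ] open 0.997
tool shift units [-0.01   0.018  0.024]
turn y units -0.001115063379586445
```

View pics/u2.png

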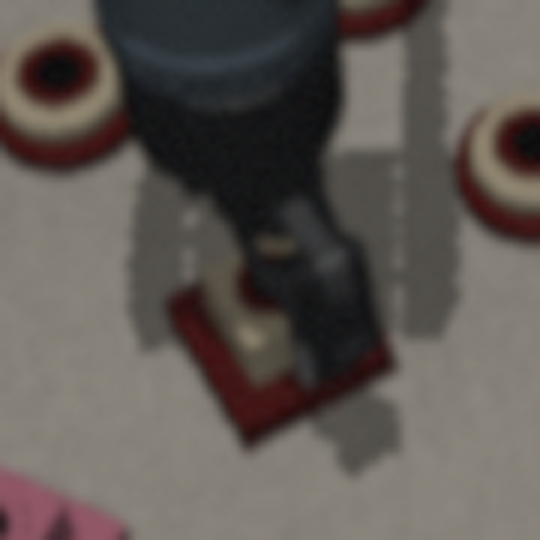

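```bash
python3 - <<'E'
from fit import *
c=proj("scene",[.596,-.279,.03])[0].astype(int); org=c-[45,50]
im=cv2.imread("pics/u2.png")
J=lambda b,p,a:proj("scene",np.array(b)@rz(a).T+p)
def poly(b,p,a,col): cv2.polylines(im,[np.int32((J(b,p,a)-org+.5)*6)],True,col,1)
for y0,z,h in((0,.02,.033),(0,.05,.02)): poly([[-h,-h,z],[h,-h,z],[h,h,z],[-h,h,z]],[.596,-.279,0],-.1,(0,255,0))
poly([[.0425,-.011,.034],[.0425,.011,.034],[.0425,.011,.064],[.0425,-.011,.064]],[.5962,-.2798,0],-.1,(255,255,0))
cv2.imwrite("pics/u2o.png",im)
E
```

```text
(no output)
```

View pics/u2o.png

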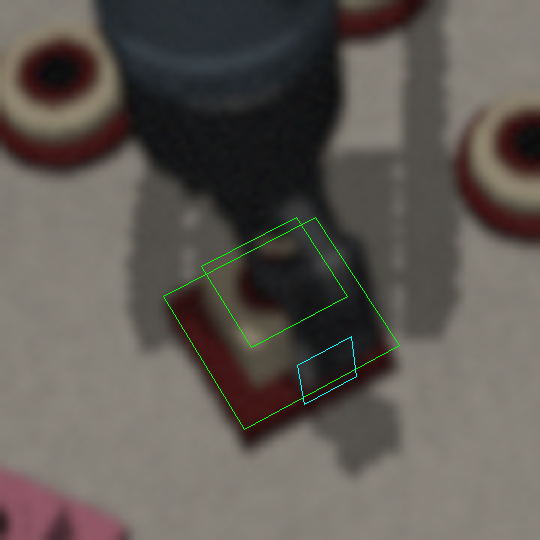

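Request:
{"api": "step_arm", "payload": {
  "commands": [
    [0,0,0,0,0,0,0],
    [0,0,0,0,0,0,0],
    [0,0,0,0,0,0,0],
    [0,0,0,0,0,0,0],
    [0,0,0,0,0,0,0],
    [0,0,0,0,0,0,0],
    [0,0,0,0,0,0,0],
    [0,0,0,0,0,0,0]
  ]
}}

```text
time_s: 14.95
eef_pos: [0.5971, -0.2803, 0.0226]
eef_rot: [-0.706, 0.706, -0.035, 0.036]
wrist_force: [0.6, -0.1, 4.8]
opening: 0.442
```

```bash
python3 - <<'E'
from h import *
from st import st
st((.596,-.279,.021),-5.7)
b,_=ctrl.camera("scene"); c=proj("scene",[.596,-.279,.03])[0].astype(int)
cv2.imwrite("pics/u3.png",cv2.resize(b[c[1]-50:c[1]+40,c[0]-45:c[0]+45],(540,540),interpolation=cv2.INTER_CUBIC))
E
```

```text
t 14.95 pos [ 0.5971 -0.2803  0.0226] xyaw -5.7 down [ 0.001 -0.001 -1.   ] q [-0.62  0.57  1.5   0.    1.07 -0.52] F [ 0.6 -0.1  4.8] T [0.02 0.07 0.02] open 0.442
tool shift units [-0.039  0.054  0.038]
turn y units -0.00021271828637262993
```

View pics/u3.png

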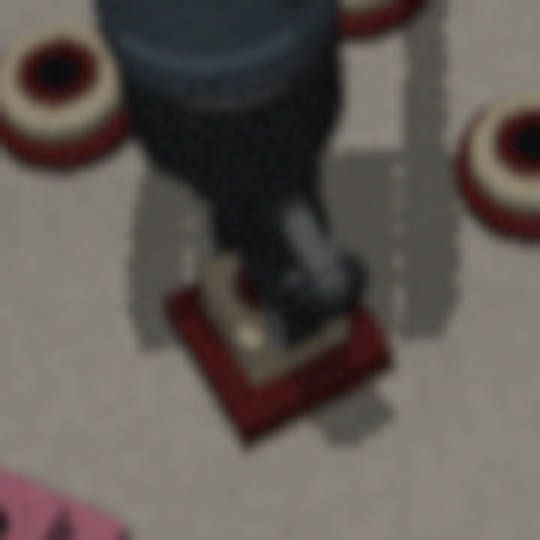

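Request:
{"api": "step_arm", "payload": {
  "commands": [
    [0,0,0,0,-0.3,0,0],
    [0,0,0,0,-0.5,0,0],
    [0,0,0,0,-0.7,0,0],
    [0,0,0,0,-0.7,0,0],
    [0,0,0,0,-0.3,0,0],
    [0,0,0,0,0,0,0]
  ]
}}

```text
time_s: 15.6
eef_pos: [0.5976, -0.2806, 0.0991]
eef_rot: [-0.706, 0.707, -0.034, 0.036]
wrist_force: [0.1, -0.3, -2.7]
opening: 0.447
```

```bash
python3 st.py .5355 .063 .095 -5.2
```

```text
t 15.6 pos [ 0.5976 -0.2806  0.0991] xyaw -5.7 down [ 0.003 -0.002 -1.   ] q [-0.62  0.47  1.47  0.    1.2  -0.52] F [ 0.1 -0.3 -2.7] T [ 0.01  0.02 -0.01] open 0.447
tool shift units [-3.197  0.109 11.191]
turn y units -0.08386350952295156
```

Request:
{"api": "step_arm", "payload": {
  "commands": [
    [0,-0.08,0,-0.2,0,0.5,0],
    [0,0,0,-0.25,0,0.9,0],
    [0,0,0,-0.25,0,0.9,0],
    [0,0,0,-0.25,0,0.9,0],
    [0,0,0,-0.25,0,0.9,0],
    [0,0,0,-0.25,0,0.9,0],
    [0,0,0,-0.25,0,0.9,0],
    [0,0,0,-0.25,0,0.9,0],
    [0,0,0,-0.25,0,0.9,0],
    [0,0,0,-0.25,0,0.9,0]
  ]
}}

```text
time_s: 16.6
eef_pos: [0.5456, -0.0149, 0.0957]
eef_rot: [0.707, -0.706, 0.033, -0.032]
wrist_force: [-0.8, 0.1, -1.9]
opening: 0.442
```

Request:
{"api": "step_arm", "payload": {
  "commands": [
    [0,0,0,-0.25,0,0.8,0],
    [0,0,0,-0.25,0,0.8,0],
    [0,0,0,-0.25,0,0.6,0],
    [0,0,0,0,0,0.3,0],
    [0,0,0,0,0,0,0],
    [0,0,0,0,0,0,0]
  ]
}}

```text
time_s: 17.2
eef_pos: [0.5315, 0.0599, 0.0966]
eef_rot: [-0.706, 0.707, -0.032, 0.032]
wrist_force: [-0.0, -0.2, -1.6]
opening: 0.438
```

```bash
python3 - <<'E'
from fit import *
from st import st
st((.5355,.063,.05),-5.2)
for n in("scene","top"):
    b,_=ctrl.camera(n); c=proj(n,[.55,.07,.05])[0].astype(int); org=c-[45,45]
    im=cv2.resize(b[c[1]-45:c[1]+45,c[0]-45:c[0]+45],(540,540),interpolation=cv2.INTER_CUBIC)
    cv2.imwrite(f"pics/p1_{n}.png",im)
E
```

```text
t 17.2 pos [0.5315 0.0599 0.0966] xyaw -5.22 down [-0. -0. -1.] q [-0.11  0.23  1.8  -0.    1.11 -0.02] F [-0.  -0.2 -1.6] T [-0.06  0.03  0.01] open 0.438
tool shift units [0.122 1.553 0.114]
turn y units -0.0025639920116115413
```

View pics/p1_scene.png

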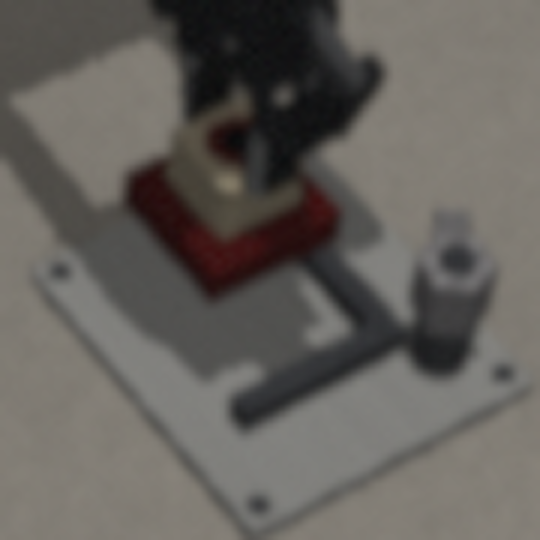

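Request:
{"api": "step_arm", "payload": {
  "commands": [
    [0,0,0,0,0.5,0,0],
    [0,0,0,0,0.6,0,0],
    [0,0,0,0,0.5,0,0],
    [0,0,0,0,0.3,0,0],
    [0,0,0,0,0.1,0,0],
    [0,0,0,0,0.05,0,0],
    [0,0,0,0,0,0,0],
    [0,0,0,0,0,0,0]
  ]
}}

```text
time_s: 18.1
eef_pos: [0.532, 0.0604, 0.0361]
eef_rot: [-0.706, 0.706, -0.032, 0.033]
wrist_force: [0.2, 0.3, -1.7]
opening: 0.441
```

```bash
python3 st.py .5355 .063 .0326 -5.2
```

```text
t 18.1 pos [0.532  0.0604 0.0361] xyaw -5.23 down [ 0.001 -0.    -1.   ] q [-0.11  0.32  1.83  0.    0.99 -0.02] F [ 0.2  0.3 -1.7] T [-0.02 -0.03  0.04] open 0.441
tool shift units [0.108 0.118 0.098]
turn y units -0.004196831886550474
```

Request:
{"api": "step_arm", "payload": {
  "commands": [
    [0,0,0,0,0.04,0,0],
    [0,0,0,0,0.04,0,0],
    [0,0,0,0,0.04,0,0],
    [0,0,0,0,0.02,0,0],
    [0,0,0,0,0,0,0],
    [0,0,0,0,0,0,0]
  ]
}}

```text
time_s: 18.7
eef_pos: [0.5316, 0.0605, 0.0325]
eef_rot: [-0.706, 0.706, -0.032, 0.032]
wrist_force: [-5.3, -0.2, 11.5]
opening: 0.445
```

```bash
python3 st.py .5355 .063 .0326 -5.2
```

```text
t 18.7 pos [0.5316 0.0605 0.0325] xyaw -5.21 down [ 0. -0. -1.] q [-0.11  0.33  1.83 -0.    0.98 -0.02] F [-5.3 -0.2 11.5] T [-0.02  0.85 -0.02] open 0.445
tool shift units [ 0.122 -0.002  0.095]
turn y units -0.0014063453652539692
```

Request:
{"api": "step_arm", "payload": {
  "commands": [
    [0,0,0,0,-0.012,0,0],
    [0,0,0,0.06,0,0.06,0],
    [0,0,0,0.06,0,0.06,0],
    [0,0,0,0.06,0,0.06,0],
    [0,0,0,0.04,0,0.04,0],
    [0,0,0,0.03,0,0.03,0],
    [0,0,0,0,0,0,0]
  ]
}}

```text
time_s: 19.4
eef_pos: [0.5398, 0.0666, 0.0326]
eef_rot: [-0.706, 0.707, -0.032, 0.032]
wrist_force: [-3.9, -1.8, 7.3]
opening: 0.445
```

```bash
python3 st.py .5442 .0704 .0326 -5.2
```

```text
t 19.4 pos [0.5398 0.0666 0.0326] xyaw -5.2 down [ 0.    -0.001 -1.   ] q [-0.09  0.34  1.81 -0.    0.99 -0.  ] F [-3.9 -1.8  7.3] T [-0.49  0.63  0.05] open 0.445
tool shift units [ 0.133 -0.     0.14 ]
turn y units 0.00030180888740953077
```

Request:
{"api": "step_arm", "payload": {
  "commands": [
    [0,0,0,0.02,0,0.02,0],
    [0,0,0,0.02,0,0.02,0],
    [0,0,0,0.02,0,0.02,0],
    [0,0,0,0.02,0,0.02,0],
    [0,0,0,0.02,0,0.02,0],
    [0,0,0,0,0,0,0]
  ]
}}

```text
time_s: 20.0
eef_pos: [0.543, 0.0692, 0.0326]
eef_rot: [-0.706, 0.707, -0.032, 0.032]
wrist_force: [-3.4, -4.1, 7.5]
opening: 0.444
```

```bash
python3 st.py .5442 .0704 .0326 -5.2
```

```text
t 20.0 pos [0.543  0.0692 0.0326] xyaw -5.2 down [ 0.    -0.001 -1.   ] q [-0.09  0.35  1.8  -0.    0.99  0.  ] F [-3.4 -4.1  7.5] T [-0.56  0.72  0.02] open 0.444
tool shift units [ 0.036 -0.     0.043]
turn y units -0.0002775249803524578
```

Request:
{"api": "step_arm", "payload": {
  "commands": [
    [0,0,0,0.015,0,0.015,0],
    [0,0,0,0.015,0,0.015,0],
    [0,0,0,0.015,0,0.015,0],
    [0,0,0,0,0,0,0]
  ]
}}

```text
time_s: 20.4
eef_pos: [0.5444, 0.0704, 0.0326]
eef_rot: [-0.706, 0.707, -0.032, 0.032]
wrist_force: [-3.6, -2.3, 7.6]
opening: 0.443
```

```bash
python3 st.py .5442 .0704 .0326 -5.2
```

```text
t 20.4 pos [0.5444 0.0704 0.0326] xyaw -5.2 down [-0.    -0.001 -1.   ] q [-0.09  0.35  1.79 -0.    0.99  0.  ] F [-3.6 -2.3  7.6] T [-0.61  0.71  0.03] open 0.443
tool shift units [-0.007 -0.001 -0.001]
turn y units -4.394415203042475e-05
```

Not in contact yet; continuing in small steps.

Request:
{"api": "step_arm", "payload": {
  "commands": [
    [0,0,0,0.015,0,0.015,0],
    [0,0,0,0.015,0,0.015,0],
    [0,0,0,0,0,0,0]
  ]
}}

```text
time_s: 20.7
eef_pos: [0.5454, 0.0712, 0.0326]
eef_rot: [-0.706, 0.707, -0.032, 0.032]
wrist_force: [-4.3, -3.1, 7.4]
opening: 0.445
```

```bash
python3 st.py .5442 .0704 .0326 -5.2
```

```text
t 20.7 pos [0.5454 0.0712 0.0326] xyaw -5.2 down [ 0.    -0.001 -1.   ] q [-0.09  0.36  1.79 -0.    0.99  0.01] F [-4.3 -3.1  7.4] T [-0.58  0.7   0.04] open 0.445
tool shift units [-0.038  0.    -0.032]
turn y units -9.797784684906219e-06
```

Request:
{"api": "step_arm", "payload": {
  "commands": [
    [0,0,0,0.015,0,0.015,0],
    [0,0,0,0.015,0,0.015,0],
    [0,0,0,0,0,0,0]
  ]
}}

```text
time_s: 21.0
eef_pos: [0.5456, 0.0714, 0.0326]
eef_rot: [-0.705, 0.707, -0.033, 0.031]
wrist_force: [-7.5, -5.4, 10.6]
opening: 0.443
```

```bash
python3 - <<'E'
from fit import *
from st import st
st((.5442,.0704,.0326),-5.2)
for n in("scene","top"):
    b,_=ctrl.camera(n); c=proj(n,[.55,.07,.05])[0].astype(int)
    cv2.imwrite(f"pics/p2_{n}.png",cv2.resize(b[c[1]-35:c[1]+35,c[0]-35:c[0]+35],(560,560),interpolation=cv2.INTER_CUBIC))
E
```

```text
t 21.0 pos [0.5456 0.0714 0.0326] xyaw -5.18 down [-0.002 -0.003 -1.   ] q [-0.08  0.36  1.79 -0.    1.    0.01] F [-7.5 -5.4 10.6] T [-1.05  1.24  0.06] open 0.443
tool shift units [-0.043  0.    -0.038]
turn y units 0.0027202048258724667
```

View pics/p2_scene.png

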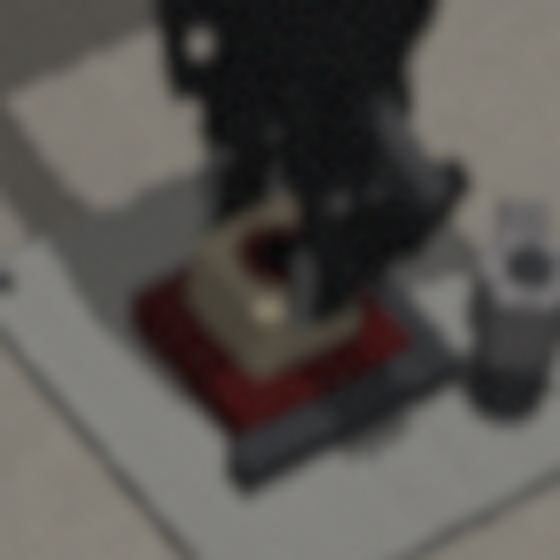

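Request:
{"api": "step_arm", "payload": {
  "commands": [
    [0,0,0,0.02,0,0.02,0],
    [0,0,0,0.02,0,0.02,0],
    [0,0,0,0,0,0,0],
    [0,0,0,0,0,0,0]
  ]
}}

```text
time_s: 21.5
eef_pos: [0.5457, 0.0716, 0.0327]
eef_rot: [-0.705, 0.708, -0.033, 0.03]
wrist_force: [-12.8, -10.8, 16.0]
opening: 0.445
```

```bash
python3 st.py .5442 .0704 .0326 -5.2
```

```text
t 21.5 pos [0.5457 0.0716 0.0327] xyaw -5.17 down [-0.005 -0.004 -1.   ] q [-0.08  0.36  1.79 -0.01  1.    0.01] F [-12.8 -10.8  16. ] T [-1.76  2.13 -0.02] open 0.445
tool shift units [-0.046  0.003 -0.043]
turn y units 0.004466687454879548
```

Request:
{"api": "step_arm", "payload": {
  "commands": [
    [0,0,0,0,-0.015,0.02,0],
    [0,0,0,0,0,0.02,0],
    [0,0,0,0,0,0,0],
    [0,0,0,0,0,0,0]
  ]
}}

```text
time_s: 21.9
eef_pos: [0.5458, 0.0721, 0.033]
eef_rot: [-0.705, 0.708, -0.033, 0.03]
wrist_force: [-12.8, -13.0, 16.2]
opening: 0.442
```

```bash
python3 st.py .5442 .0704 .0326 -5.2
```

```text
t 21.9 pos [0.5458 0.0721 0.033 ] xyaw -5.17 down [-0.005 -0.005 -1.   ] q [-0.08  0.36  1.79 -0.01  1.    0.01] F [-12.8 -13.   16.2] T [-2.35  2.14  0.02] open 0.442
tool shift units [-0.047  0.014 -0.062]
turn y units 0.005694642638497764
```

Request:
{"api": "step_arm", "payload": {
  "commands": [
    [0,0,0,0,0,0.02,0],
    [0,0,0,0,0,0.02,0],
    [0,0,0,0,0,0,0],
    [0,0,0,0,0,0,0]
  ]
}}

```text
time_s: 22.3
eef_pos: [0.5458, 0.0723, 0.0331]
eef_rot: [-0.704, 0.709, -0.034, 0.03]
wrist_force: [-13.4, -17.1, 16.3]
opening: 0.446
```

```bash
python3 - <<'E'
from fit import *
from st import st
st((.5442,.0704,.0326),-5.2)
for n in("scene","top"):
    b,_=ctrl.camera(n); c=proj(n,[.55,.07,.02])[0].astype(int); org=c-[35,35]
    im=cv2.convertScaleAbs(cv2.resize(b[c[1]-35:c[1]+35,c[0]-35:c[0]+35],(560,560),interpolation=cv2.INTER_CUBIC),alpha=1.6)
    jc=np.array([.58004,.10159,0])
    def poly(q,col): cv2.polylines(im,[np.int32((proj(n,np.array(q)@rz(-.0905).T+jc)-org+.5)*8)],True,col,1)
    z=.026
    poly([[0,-.075,z],[.012,-.075,z],[.012,.0,z],[0,0,z]],(255,0,0)); poly([[0,0,z],[-.075,0,z],[-.075,.012,z],[0,.012,z]],(255,0,0))
    z=.03; poly([[0,0,z],[-.066,0,z],[-.066,-.066,z],[0,-.066,z]],(0,255,0))
    z=.06; poly([[-.013,-.013,z],[-.053,-.013,z],[-.053,-.053,z],[-.013,-.053,z]],(0,255,255))
    cv2.imwrite(f"pics/p3_{n}.png",im)
E
```

```text
t 22.3 pos [0.5458 0.0723 0.0331] xyaw -5.16 down [-0.005 -0.007 -1.   ] q [-0.08  0.36  1.79 -0.01  1.    0.01] F [-13.4 -17.1  16.3] T [-3.09  2.36  0.04] open 0.446
tool shift units [-0.048  0.018 -0.067]
turn y units 0.007226044492886293
```

View pics/p3_scene.png

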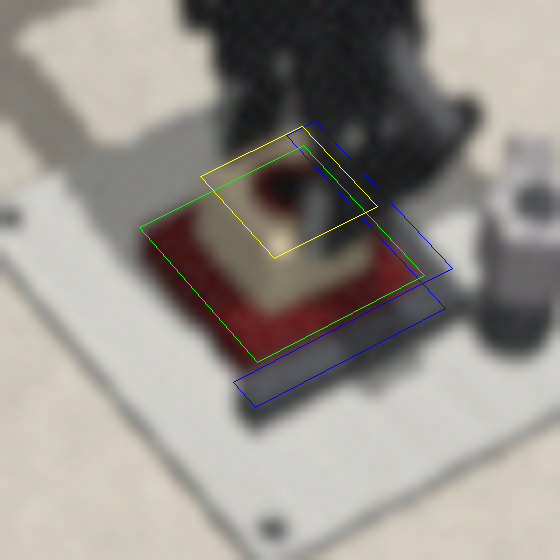

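View pics/p3_top.png

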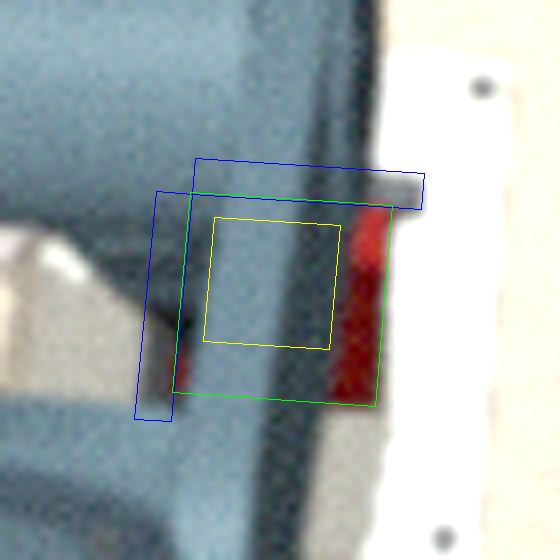

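Request:
{"api": "step_arm", "payload": {
  "commands": [
    [0,0,0,0.02,-0.01,0.0,0],
    [0,0,0,0.02,0,0.02,0],
    [0,0,0,0.02,0,0.02,0],
    [0,0,0,0,0,0,0],
    [0,0,0,0,0,0,0]
  ]
}}

```text
time_s: 22.9
eef_pos: [0.5459, 0.0723, 0.0331]
eef_rot: [-0.703, 0.709, -0.035, 0.029]
wrist_force: [-20.6, -22.2, 20.9]
opening: 0.441
```

```bash
python3 st.py .5442 .0704 .0326 -5.2
```

```text
t 22.9 pos [0.5459 0.0723 0.0331] xyaw -5.14 down [-0.009 -0.008 -1.   ] q [-0.08  0.36  1.78 -0.01  1.01  0.02] F [-20.6 -22.2  20.9] T [-3.8   3.38 -0.03] open 0.441
tool shift units [-0.049  0.019 -0.068]
turn y units 0.009897162056660136
```

Request:
{"api": "step_arm", "payload": {
  "commands": [
    [0,0,0,0.0,-0.01,0.02,0],
    [0,0,0,0.01,0,0.02,0],
    [0,0,0,0.01,0,0.02,0],
    [0,0,0,0,0,0,0],
    [0,0,0,0,0,0,0],
    [0,0,0,0,0,0,0]
  ]
}}

```text
time_s: 23.5
eef_pos: [0.5459, 0.0725, 0.0333]
eef_rot: [-0.702, 0.71, -0.035, 0.028]
wrist_force: [-22.8, -28.4, 21.9]
opening: 0.444
```

```bash
python3 st.py .5442 .0704 .0326 -5.2
```

```text
t 23.5 pos [0.5459 0.0725 0.0333] xyaw -5.13 down [-0.011 -0.011 -1.   ] q [-0.08  0.36  1.78 -0.01  1.01  0.02] F [-22.8 -28.4  21.9] T [-4.97  3.73  0.04] open 0.444
tool shift units [-0.05   0.023 -0.074]
turn y units 0.01159844418771172
```

Request:
{"api": "step_arm", "payload": {
  "commands": [
    [0,0,0,0,0,0,0],
    [0,0,0,0,0,0,0],
    [0,0,0,0,0,0,0],
    [0,0,0,0,0,0,0],
    [0,0,0,0,0,0,0],
    [0,0,0,0,0,0,0],
    [0,0,0,0,0,0,0],
    [0,0,0,0,0,0,0]
  ]
}}

```text
time_s: 24.3
eef_pos: [0.5459, 0.0725, 0.0332]
eef_rot: [-0.702, 0.71, -0.035, 0.028]
wrist_force: [-23.5, -28.7, 21.8]
opening: 0.442
```

```bash
python3 - <<'E'
from fit import *
from st import st
st()
b,_=ctrl.camera("scene")
n="scene"; c=proj(n,[.55,.07,.02])[0].astype(int)
cv2.imwrite("pics/p4.png",cv2.convertScaleAbs(cv2.resize(b[c[1]-35:c[1]+35,c[0]-35:c[0]+35],(560,560),interpolation=cv2.INTER_CUBIC),alpha=1.5))
st()
E
```

```text
t 24.3 pos [0.5459 0.0725 0.0332] xyaw -5.13 down [-0.011 -0.011 -1.   ] q [-0.08  0.36  1.78 -0.01  1.01  0.02] F [-23.5 -28.7  21.8] T [-4.96  3.78  0.02] open 0.442
t 24.35 pos [0.5459 0.0725 0.0332] xyaw -5.13 down [-0.011 -0.011 -1.   ] q [-0.08  0.36  1.78 -0.01  1.01  0.02] F [-22.2 -29.1  22.3] T [-4.99  3.76  0.  ] open 0.444
```

View pics/p4.png

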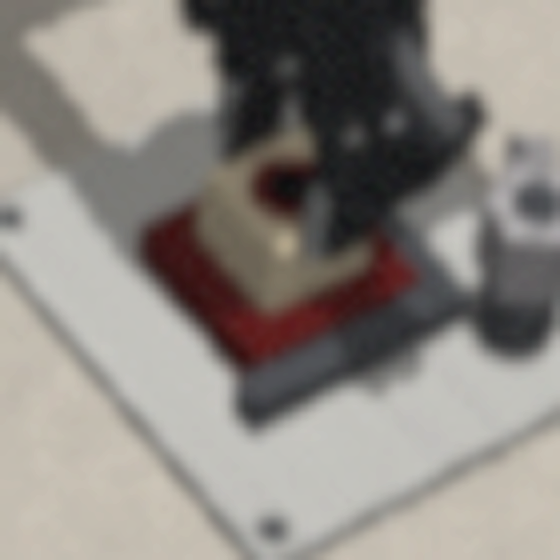

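```bash
python3 -c "
from bench import ctrl
print(ctrl.hand_in())"
```

```text
the job is handed in; nothing more can be done
None
```

I turned the clamp clear, put the square unit into the corner, and handed the job in at about 24 s with the unit still gripped and pushed against both stops. The hand-in reports no verdict, so I don't know whether it passed.

- **Clamp:** I gripped the nut and turned the tool about 83° clockwise. With the start angle read from the picture (about 0.04 rad), that puts the nut at roughly 1.45–1.5 rad. The picture taken after I let go shows the finger swung clear of the seat.
- **Unit:** I gripped it by the boss, set it flat on the plate about 11 mm short of both stops, and slid it home in small steps until the tool stopped moving in both directions.
- **Last readings:** The tool stayed still for 0.8 s while pushing about 23 N in x, 29 N in y and 22 N down. It was tilted about 0.015 rad and square to the jig within about 0.001 rad. The grip opening was steady at 0.44.
- **Last pictures:** The scene view shows the unit flush against `stop_x`. The unit's outline laid over the pictures fits the seat within about 2 mm.

**What I couldn't check directly:**
- **Contact with `stop_y`:** The gripper and arm largely hide it. I rely on the tool no longer advancing as the y force rose and on the little that shows in the top view.
- **Force on each stop:** I could only read the total wrist force, and friction on the plate and stops takes part of it.
- **TCP position:** The tool ended about 1.5–2 mm further than my estimate in x and y. That is within the 2 mm calibration error, and the stops fix the real position.
- **Other objects:** I didn't re-measure the round units or other bystanders at the end. The planned paths kept clear of them, and no stray forces showed while carrying.

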